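Refit the push-to-run knob of a spin-art machine and hold it in

ROBOT

A 6-joint arm with a two-finger parallel gripper is mounted at the origin on the work surface. World frame = base frame: x ahead of the robot, y to its left, z up, the work surface at z = 0. Lengths are in mm, angles in degrees, forces in N, time in s.
With the tool pointing down it reaches from about 300 to 850 mm from the base axis. Payload 4.2 kg.
Tool frame: the origin (TCP) lies midway between the tips of the shut fingers; the grasp point (between the pads) lies 19 mm behind it (pinch_z is the distance from the TCP to the grasp point, in mm); z points along the fingers, y is the line along which they close (so a half turn about z gives the same grasp; the last joint's range is limited). The gripper opens to 91 mm and grips with 3 to 60 N. Pads are 32 mm wide; open, the fingers measure 118 mm over their backs; the gripper's body (76 mm by 178 mm) begins 60 mm behind the grasp point.
Start: joints at [-76.261, 18.312, 89.639, -0, 72.044, -1.146], TCP at [147.713, -555.72, 213.976] pointing down, gripper open.
Joint ranges: [-177.97, 177.97], [-48.28, 115.42], [12.27, 149.76], [-77.06, 257.06], [2.81, 150.46], [-146.56, 146.56]. Speed limits (degrees/s): [147.25, 147.25, 180, 180, 180, 180].

INTERFACE

Orientations are given as [roll, pitch, yaw] about the fixed x, y, z axes, in that order (R = Rz(yaw) Ry(pitch) Rx(roll)).
In Python, from workcell import * gives the robot as it stands.
- The arm moves only by the tool step_arm, never from a script. Its argument "steps" is a list of rows, each a list of 7 numbers: the turn, a rotation vector about the tool's x, y, z in degrees, then the shift along the tool's x, y, z in mm, then the opening, from 0 (shut) to 1 (fully open). In form: [[rx, ry, rz, x, y, z, hand], ...]. A call has exactly 8 rows; each row shifts and turns the commanded pose from where the row before left it, along the tool's axes as they then stand; what a row does not reach is not made up. A row lasts 1/8 s, in which the tool goes at most 62.5 mm and 10.7 degrees, less where a joint would pass 70% of its speed; a pose out of reach is approached as far as the arm can. A call is refused whole if a number of a shift passes 62.5 or a number of a turn 10.7, either way. A call with a gripper value outside its range is refused whole. The fingers move at their own pace and stop on an object; "force" is the grip in N (left out, the last holds). Time passes only in rows, so rows that do not move let the fingers close, or fill a call up. It gives the time, the measured TCP pose, the force, the opening and the grip force at its end, in the units of the state.
- state(): the state, without advancing time (a new reading comes with each control period).
- grab_frame(name): name is "scene" or "top" or "wrist"; returns a dict with "image" (400x640x3 uint8, blue, green, red), "fovy" (degrees; the focal length in pixels is half the picture's height over the tangent of half this angle, whatever the lens; pixels are square), "cx", "cy" (the principal point, pixels), "origin" and "rotation" of the camera in the world; the wrist camera has in their place "tool_from_camera" (4x4, takes a point from camera to tool coordinates, whose origin is the TCP and whose axes are the flange's). Camera axes: x right, y down, z forward; pixel columns grow to the right and rows downward; lengths in mm; the calibration is good to about 2 mm. A picture is of the moment at which its call begins: read the wrist's pose just before it. There is no depth.
- job_done(): hands the job in; it is judged then, once.
The state is a dict: "time_s": time; "qpos": joint angles; "qvel": joint speeds; "effort": joint torques, N m; "ee_pos": TCP position; "ee_rot": TCP orientation; "force": force on the tool from outside, world axes, zero at the start; "torque": the same for the moment, N m; "gripper_width": finger opening in mm; "gripper_force": force on a finger pad.
Only numpy, scipy, OpenCV 4.12 (cv2) and the standard library are available. Lean on these libraries where they do the work, as an engineer would, in place of code of your own. Each camera call takes 0.05 s, during which the arm holds its last target. There are 200 camera calls.

TASK

The speed knob of the spin-art machine was pulled off to be washed and lies on the table: pick it up, turn it so that its D-shaped hole matches the flat of the machine's shaft, and push it fully home on the shaft. Then keep pressing it all the way in against the shaft's spring, as one does to run the turntable (the machine is unplugged, nothing will spin), and finish like that, with the fingers still pressing the knob in. Leave the other things on the table where they are.

Things in the scene. Friction and masses are not known exactly. Their poses are not given: they have to be found in the camera images.
- machine: spin-art machine, fixed: white housing 400 (x) x 290 (y) x 90 mm high; round basin with turntable (splash rim 268 mm across, top 108 mm above the table, centred at x = +50 mm). Origin: centre of its underside; +x away from the front edge. On its flat front deck (90 mm high) the bare knob shaft stands on a black dial plate at x = -140, y = -50 mm; rocker switch at x = -150, y = +75, 8 mm high
- shaft_tip (a point): centre of the top of the bare upright steel D-shaft: 12 mm diameter, 18 mm out of the deck (tip 108 mm above the table when not pressed), one side cut to a flat 2 mm from the axis (8 mm across the flat), round edge at the top chamfered 1.5 mm. x axis: horizontal, from the shaft's axis out through the flat; z up. The point turns and sinks with the shaft
- shaft (a joint): angle of the shaft about its upright axis, rad, counter-clockwise from above; 0 when the flat faces +x of the machine. It turns within +-2.4 against a friction of 0.05 N m and stays where it is left
- shaft_push (a joint): how far the shaft is pressed down, m: 0 at rest, 0.005 all the way in. Spring: 4 N to start it moving, 9 N all the way in, springs back when let go
- knob: the knob, black plastic, about 45 g, upright on its skirt. Skirt 50 mm diameter, 12 mm high; on it a straight grip bar along x, 16 mm wide (y), from 12 to 32 mm high, parallel-sided from x = -22 to +14 mm, then tapering to a nose at x = +24 mm; white line on top from centre to nose. D-shaped hole underneath (see knob_bore). Origin: centre of its underside; z up, x towards the nose
- knob_bore (a point): centre of the blind end of the knob's D-hole, on its axis, 10 mm above its underside. Hole 13 mm diameter, its flat 2.5 mm from the axis on the nose side (+x), 1.5 mm lead-in: it goes on only with the nose pointing the way the shaft's flat faces, within about 0.2 rad. Home, this point meets shaft_tip; the underside is then 8 mm above the deck, 3 mm when pressed all the way in
- knob_nose (a point): top of the knob's pointed nose, 24 mm from the axis (+x of the knob), 32 mm above its underside
- stamp: bystander: round wooden hand stamp with a turned handle, 46 mm foot, 60 mm tall, stands upright; origin centre of its underside
- tape: bystander: roll of paper tape lying flat, 100 mm outside, 76 mm hole, 25 mm high; origin centre of its underside
- glue_stick: bystander: glue stick standing on end, 29 mm diameter, 92 mm tall; origin centre of its underside
- paint_bottle: bystander: squeeze bottle of paint with a nozzle, standing, 54 mm diameter, 154 mm tall; origin centre of its underside
- brush_jar: bystander: glass jar 76 mm diameter, 100 mm tall, with brushes leaning in it up to 230 mm above the table and 50 mm out from the axis; origin centre of its underside
- peg: bystander: wooden clothes peg lying flat on the machine's front deck, 72 x 20 x 12 mm; origin centre of its underside
- scissors: bystander: scissors lying flat, 170 x 75 x 12 mm; origin on the table under the middle, about 55 mm from the centre of the finger loops
There are look-alikes about, which are no part of the job. Several things have the shape of the knob; the one meant has the colours described above.

How it is judged:
By the outcome, as a careful person would: the job done as asked, in the order asked, and still so for the second after the job is handed in, while the arm keeps its last pose, push and grip.
It also fails if it takes over 38 s, if anything falls off the work surface, if the arm or the gripper's body presses on something with over 40 N, if the wrist force passes 120 N, or if a joint passes its speed limit or range.

## Working session

There is one attempt and no reset: what is moved stays moved. The work goes in short steps, Python scripts to look and compute and a tool call to move; the robot and the scene stay as the last step left them, time stands still between calls to the robot, and variables do not carry over. Pictures are saved under pics/ and viewed, at most 10 in all, crops included, and the job is handed in when it is done.

Besides the shell and the picture viewer there is one more tool, called after ">>>" as name([rows], argument=value, ...), one row to a line, values as JSON. step_arm: Moves the arm, as the interface text tells. Its arguments: {"type":"object","properties":{"steps":{"type":"array","items":{"type":"array","items":{"type":"number"}}},"force":{"type":"number"}},"required":["steps"]}

```bash
mkdir -p pics; cat > h.py <<'E'
from workcell import *
import numpy as np, cv2, json, pickle
from scipy.spatial.transform import Rotation as R
def grab(n,fn):
    s=state(); f=grab_frame(n); f=dict(f)
    if n=="wrist":
        T=np.array(f["tool_from_camera"]); Rt=R.from_euler('xyz',s["ee_rot"],degrees=True).as_matrix()
        f["rotation"]=Rt@T[:3,:3]; f["origin"]=np.array(s["ee_pos"])+Rt@T[:3,3]
    f["rotation"]=np.array(f["rotation"]); f["origin"]=np.array(f["origin"])
    cv2.imwrite("pics/%s.png"%fn,f["image"]); pickle.dump(f,open(fn+".pkl","wb")); return f
def load(fn): return pickle.load(open(fn+".pkl","rb"))
def ray(f,u,v):
    F=200/np.tan(np.radians(f["fovy"])/2)
    d=f["rotation"]@np.array([(u-f["cx"])/F,(v-f["cy"])/F,1]); return f["origin"],d
def onz(f,u,v,z):
    o,d=ray(f,u,v); return o+d*(z-o[2])/d[2]
def proj(f,p):
    F=200/np.tan(np.radians(f["fovy"])/2); c=f["rotation"].T@(np.array(p)-f["origin"])
    return c[0]/c[2]*F+f["cx"],c[1]/c[2]*F+f["cy"]
E
python3 - <<'E'
from h import *
print(state())
for n in("scene","top","wrist"):
    f=grab(n,n+"0"); print(n,f["origin"],f["rotation"].round(3).tolist(),f["fovy"],f["cx"],f["cy"])
E
```

```text
{'time_s': 0.0, 'qpos': array([-7.62589821e+01,  1.83495554e+01,  8.97053363e+01, -2.85031976e-03,
        7.20429028e+01, -1.14532384e+00]), 'qvel': array([-0.00107687, -0.09414788, -0.03034455, -0.04833167,  0.08653585,
       -0.0607586 ]), 'effort': array([ 5.06013093e-04, -4.12464666e+01, -2.31971669e+01,  7.27018621e-02,
        4.57381003e-02, -1.47518658e-04]), 'ee_pos': array([ 147.59247337, -555.22314715,  213.14842973]), 'ee_rot': array([-1.79902171e+02,  7.54679312e-04,  1.48872235e+01]), 'force': array([ 0.67784017,  0.14976472, -0.01771073]), 'torque': array([ 0.00706848, -0.00396585, -0.03411722]), 'gripper_force': 0.0, 'gripper_width': 91.28562708452378}
scene [1245.08839945 -125.42002981 1199.71089938] [-147.376, -0.361, 81.288] 51.44825759647907 317.13039821804404 199.9109900191057
top [ 403.15808208    6.33059028 1217.64842035] [-172.762, 0.583, -89.598] 52.01155388050005 325.01086697164493 208.59641608057817
wrist [ 222.26017965 -536.41862088  384.37944939] [[0.256, -0.929, -0.267], [-0.967, -0.247, -0.068], [-0.002, 0.276, -0.961]] 58.14100516348219 321.65998024330327 200.42112285148124
```

View pics/top0.png

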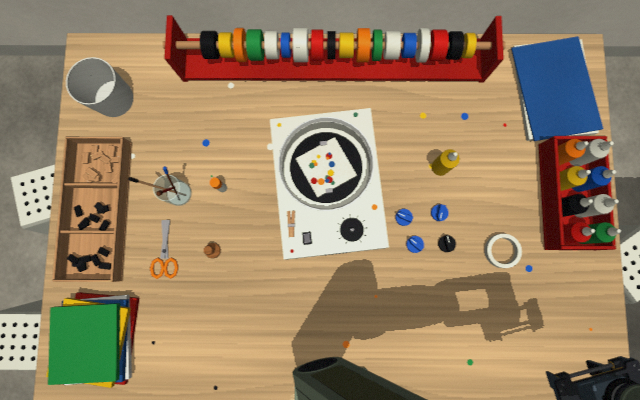

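View pics/scene0.png

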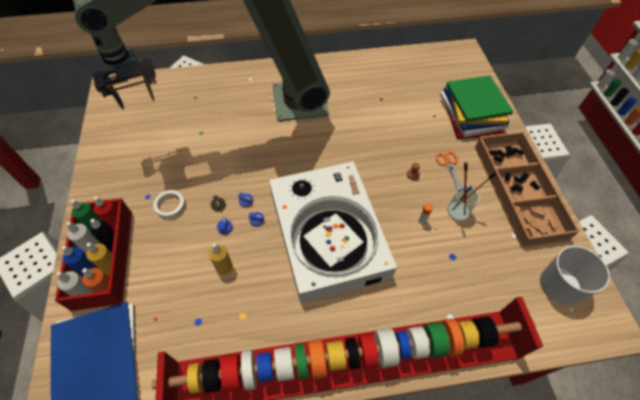

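The top view shows the machine, its dial at (351,230), the black knob at (447,243), three blue look-alikes left of it and the tape at (503,250). I'll convert these to world positions.

```bash
sed -i 's/^    f\["rotation"\]=np.array(f\["rotation"\]); /    r=np.array(f["rotation"]); f["rotation"]=r if r.ndim==2 else R.from_euler("xyz",r,degrees=True).as_matrix(); /' h.py
python3 - <<'E'
from h import *
f=load("top0"); f["rotation"]=R.from_euler("xyz",f["rotation"],degrees=True).as_matrix(); pickle.dump(f,open("top0.pkl","wb"))
for n,u,v,z in[("knob",447,243,20),("dial",351,230,90),("blue",415,244,20),("b2",440,212,20),("tape",503,250,20),("peg",291,222,95),("c1",283,259,90),("c2",388,247,90),("c3",371,109,90),("c4",270,119,90)]: print(n,onz(f,u,v,z).round(0))
# machine white outline
im=f["image"]; cv2.imwrite("pics/topc.png",cv2.resize(im[180:280,260:480],None,fx=3.6,fy=3.6,interpolation=cv2.INTER_CUBIC))
E
```

```text
knob [ 456. -336.   20.]
dial [487. -53.  90.]
blue [ 453. -243.   20.]
b2 [ 547. -318.   20.]
tape [ 437. -497.   20.]
peg [508. 112.  95.]
c1 [407. 133.  90.]
c2 [ 441. -154.   90.]
c3 [ 834. -111.   90.]
c4 [803. 178.  90.]
```

View pics/topc.png

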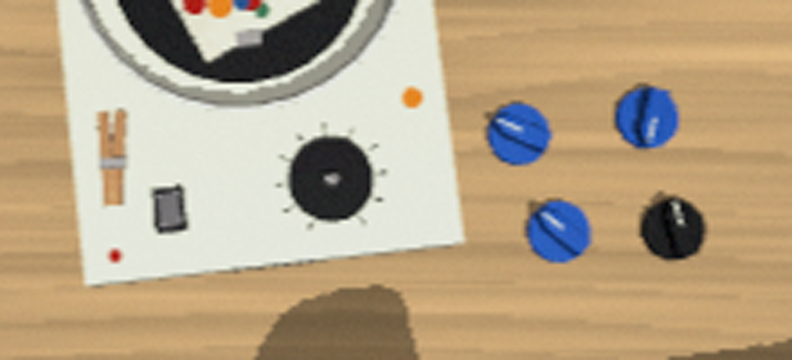

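The black knob is near (456,-336) with its nose roughly towards +x, and the shaft is near (487,-53). I'll go between them so the wrist camera sees both.

>>> step_arm([
  [0,0,0,47.5,-24.4,0,1],
  [0,0,0,47.5,-24.4,0,1],
  [0,0,0,47.5,-24.4,0,1],
  [0,0,0,47.5,-24.4,0,1],
  [0,0,0,47.5,-24.4,0,1],
  [0,0,0,47.5,-24.4,0,1],
  [0,0,0,47.5,-24.4,0,1],
  [0,0,0,47.5,-24.4,0,1],
])

```text
time_s: 1.15
ee_pos: [465.8, -268.1, 213.8]
ee_rot: [180.0, 0.0, 14.9]
force: [0.4, -0.5, 0.5]
gripper_width: 90.9
gripper_force: 0.0
```

```bash
python3 - <<'E'
from h import *
f=grab("wrist","w1"); s=state(); print(s["ee_pos"],s["ee_rot"],s["force"],s["qpos"])
print(proj(f,(456,-336,20)),proj(f,(487,-53,108)))
E
```

```text
[ 470.44809518 -263.85838086  213.69904335] [-179.84791112   -0.30025371   15.07908742] [3.8926037  3.12446154 1.15742857] [-30.70822086  15.05769663  94.36384474   0.34085793  70.47841445
  44.09867164]
(np.float64(381.229236618969), np.float64(199.68599713519168)) (np.float64(48.06505098683954), np.float64(99.20319731458709))
```

View pics/w1.png

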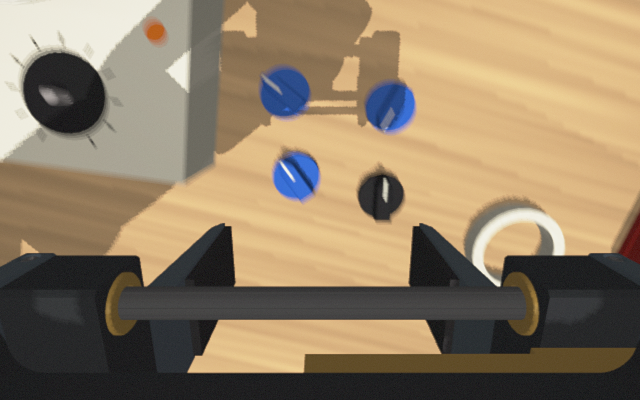

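The black knob is at (381,195) with its line pointing up the image, and the shaft is at (60,93). I'll enlarge both.

```bash
python3 - <<'E'
from h import *
f=load("w1"); im=f["image"]
a=cv2.resize(im[40:140,10:110],(400,400),interpolation=cv2.INTER_CUBIC); b=cv2.resize(im[160:235,345:420],(400,400),interpolation=cv2.INTER_CUBIC)
g=lambda x:np.clip((x/255.)**0.6*255,0,255).astype(np.uint8)
cv2.imwrite("pics/c1.png",g(np.hstack([a,b])))
E
```

```text
(no output)
```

View pics/c1.png

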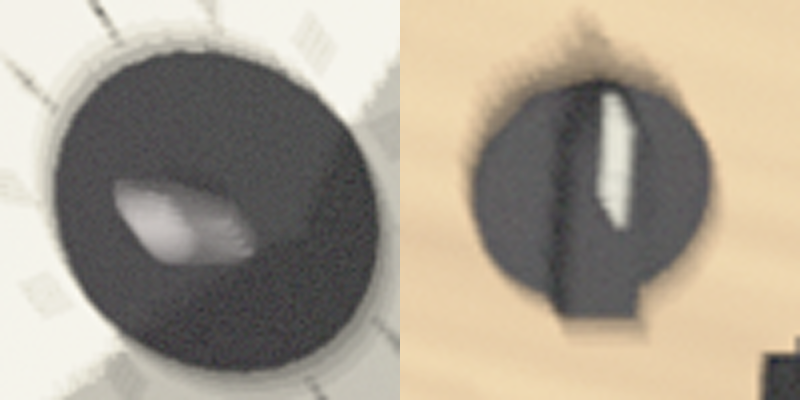

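The knob's nose points up the image. The shaft's flat isn't clear at this range, so I'll look from directly above it.

>>> step_arm([
  [0,0,0,3.2,-28.4,10.5,1],
  [0,0,0,3.2,-28.4,10.5,1],
  [0,0,0,3.2,-28.4,10.5,1],
  [0,0,0,3.2,-28.4,10.5,1],
  [0,0,0,3.2,-28.4,10.5,1],
  [0,0,0,3.2,-28.4,10.5,1],
  [0,0,0,3.2,-28.4,10.5,1],
  [0,0,0,0,0,0,1],
])

```text
time_s: 2.2
ee_pos: [434.2, -70.5, 139.7]
ee_rot: [-179.9, 0.1, 15.0]
force: [-0.0, -0.3, -0.0]
gripper_width: 91.1
gripper_force: 0.0
```

```bash
python3 - <<'E'
from h import *
f=load("w1")
c=onz(f,386.25,202.8,32); n=onz(f,384.4,176.9,32); print("knob",c,n,np.degrees(np.arctan2(*(n-c)[[1,0]])),np.hypot(*(n-c)[:2]))
f=grab("wrist","w2"); s=state(); print(s["ee_pos"],s["ee_rot"])
u,v=proj(f,(487,-53,108)); print(u,v)
u,v=int(u),int(v); im=f["image"][max(v-50,0):v+50,u-65:u+65]; print(max(v-50,0),u-65)
cv2.imwrite("pics/c2.png",np.clip((cv2.resize(im,None,fx=6,fy=6,interpolation=cv2.INTER_CUBIC)/255.)**.6*255,0,255))
E
```

```text
knob [ 456.93339052 -339.09225511   32.        ] [ 482.25567791 -329.0759815    32.        ] 21.581358117752973 27.2313050735532
[435.14523766 -71.44412326 140.30131457] [1.79984710e+02 3.80607970e-02 1.49857923e+01]
315.1600905127633 137.0647794104101
87 250[ WARN:0@2.046] global loadsave.cpp:1063 imwrite_ Unsupported depth image for selected encoder is fallbacked to CV_8U.
```

View pics/c2.png

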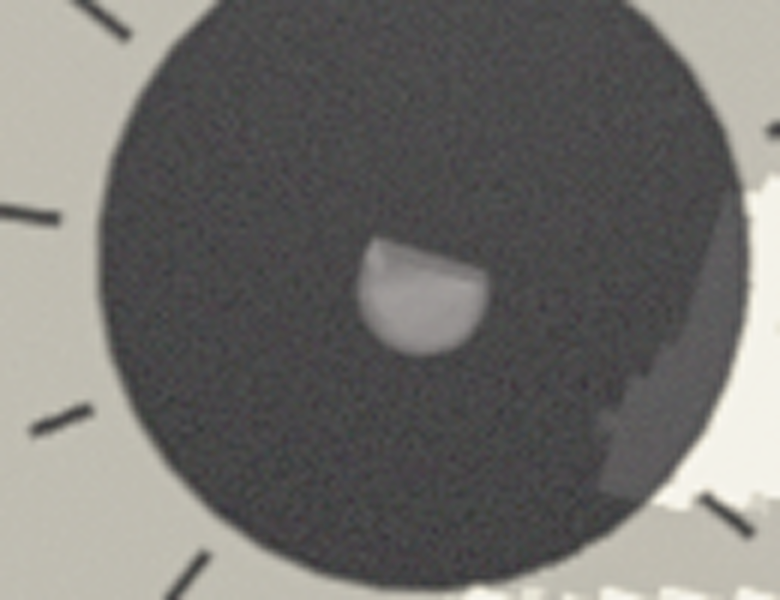

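The flat is on the upper side of the shaft, its edge running from (376,238) to (487,270) in the crop, so it faces roughly world +x. I'll measure it precisely and plan.

```bash
python3 - <<'E'
from h import *
f=load("w2"); g=cv2.cvtColor(f["image"],cv2.COLOR_BGR2GRAY)
S=8; x0,y0=300,115; p=cv2.resize(g[y0:y0+45,x0:x0+45],None,fx=S,fy=S,interpolation=cv2.INTER_CUBIC)
p=cv2.GaussianBlur(p,(9,9),0); 
t,m=cv2.threshold(p,0,255,cv2.THRESH_OTSU); print(t)
c=max(cv2.findContours(m,0,cv2.CHAIN_APPROX_NONE)[0],key=cv2.contourArea)[:,0]/S+[x0-.44,y0-.44]
mid=c.mean(0); low=c[c[:,1]>mid[1]+1]
W=np.array([onz(f,u,v,107)[:2] for u,v in low])
A=np.c_[2*W,np.ones(len(W))]; s=np.linalg.lstsq(A,(W**2).sum(1),rcond=None)[0]; print("centre",s[:2],"r",np.sqrt(s[2]+s[:2]@s[:2]))
# flat (lower edge at z=90, silhouette) 
top=c[(c[:,1]<mid[1]-4)&(c[:,0]>mid[0]-6)&(c[:,0]<mid[0]+7)]
W=np.array([onz(f,u,v,92) [:2] for u,v in top]); vx,vy,a,b=cv2.fitLine(W.astype(np.float32),2,0,.01,.01).ravel()
print("flat normal yaw",np.degrees(np.arctan2(vy,vx))-90, (a,b), np.hypot(a-s[0],b-s[1]))
# machine yaw & dial centre
_,m=cv2.threshold(g,70,255,cv2.THRESH_BINARY_INV)
cs=[k for k in cv2.findContours(m[60:215,250:385].copy(),0,cv2.CHAIN_APPROX_NONE)[0]]
k=max(cs,key=cv2.contourArea)[:,0]+[250,60]; (a,b),wh,_=cv2.fitEllipse(k.astype(np.int32)); print("dial",onz(f,a,b,91),wh)
E
```

```text
63.0
centre [488.75679032 -55.35061413] r 5.788132857607002
flat normal yaw -2.4832993 (np.float32(490.6468), np.float32(-54.642628)) 2.0182521813540704
dial [490.14226935 -54.88798116  91.        ] (107.17308044433594, 109.30167388916016)
```

The shaft is at about (489.5,-55.1) with its flat at yaw -2.5°. Now I'll hover over the knob for a close view.

>>> step_arm([
  [0,0,0,-9.3,37.4,2.5,0.7],
  [0,0,0,-9.3,37.4,2.5,0.7],
  [0,0,0,-9.3,37.4,2.5,0.7],
  [0,0,0,-9.3,37.4,2.5,0.7],
  [0,0,0,-9.3,37.4,2.5,0.7],
  [0,0,0,-9.3,37.4,2.5,0.7],
  [0,0,0,-9.3,37.4,2.5,0.7],
  [0,0,0,0,0,0,0.7],
])

```text
time_s: 3.25
ee_pos: [439.5, -345.1, 123.0]
ee_rot: [179.9, -0.0, 14.7]
force: [-0.2, 1.2, -0.1]
gripper_width: 63.9
gripper_force: 0.0
```

```bash
python3 - <<'E'
from h import *
f=grab("wrist","w3"); s=state(); print(s["ee_pos"],s["ee_rot"],s["gripper_width"])
u,v=proj(f,(457,-338,25)); print(u,v)
u,v=int(u),int(v); y0,x0=max(v-55,0),u-65; im=f["image"][y0:v+45,x0:u+65]; print(x0,y0)
cv2.imwrite("pics/c3.png",np.clip((cv2.resize(im,None,fx=6,fy=6,interpolation=cv2.INTER_CUBIC)/255.)**.6*255,0,255).astype(np.uint8))
g=cv2.cvtColor(f["image"],cv2.COLOR_BGR2GRAY)
_,m=cv2.threshold(g[y0:v+45,x0:u+65],150,255,0); hsv=cv2.cvtColor(im,cv2.COLOR_BGR2HSV); m=((hsv[...,1]<40)&(hsv[...,2]>120)).astype(np.uint8)*255
c=max(cv2.findContours(m,0,2)[0],key=cv2.contourArea); r=cv2.minAreaRect(c); b=cv2.boxPoints(r)+[x0,y0]
W=np.array([onz(f,*q,32)[:2] for q in b]); print("line corners",W.round(1).tolist())
E
```

```text
[ 439.25094573 -343.2467923   122.89438465] [ 1.79986356e+02 -1.01268550e-03  1.47205013e+01] 63.89381525722683
317.6933570629296 176.6939524665139
252 121
line corners [[476.7, -331.7], [477.4, -334.5], [458.0, -339.6], [457.2, -336.7]]
```

View pics/c3.png

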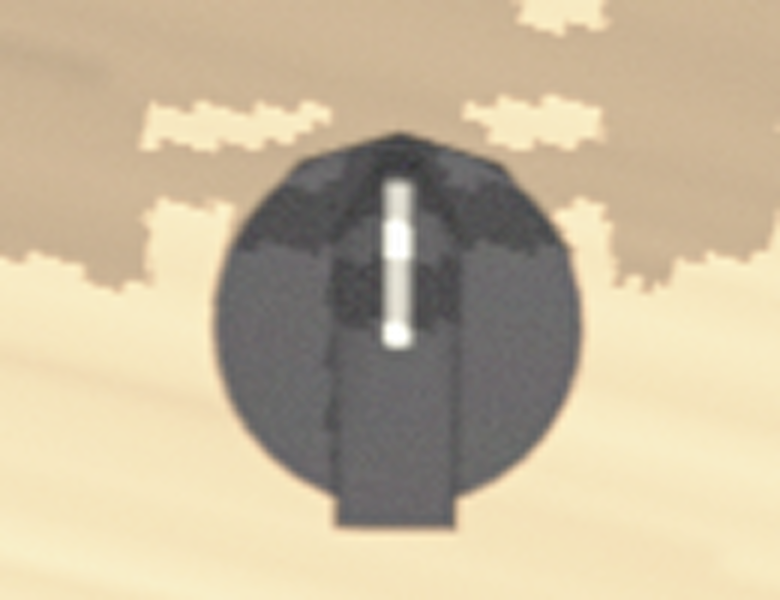

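The white line runs straight up the crop from (397,348) to (397,180). That makes the knob yaw about 14.5°, already aligned with the tool, and its centre about (458.5,-337.8). I'll descend.

>>> step_arm([
  [0,0,0,10,-0.2,8,0.7],
  [0,0,0,9.9,-0.2,16,0.7],
  [0,0,0,0,0,20,0.7],
  [0,0,0,0,0,20,0.7],
  [0,0,0,0,0,20,0.7],
  [0,0,0,0,0,14,0.7],
  [0,0,0,0,0,7,0.7],
  [0,0,0,0,0,0,0.7],
])

```text
time_s: 4.3
ee_pos: [458.9, -335.5, 17.6]
ee_rot: [-180.0, 0.0, 14.9]
force: [0.2, -0.1, 0.5]
gripper_width: 64.0
gripper_force: 0.0
```

```bash
python3 - <<'E'
from h import *
s=state(); print(s["ee_pos"],s["ee_rot"],s["force"])
E
```

```text
[ 458.91615718 -335.50952692   17.57498172] [-1.79973776e+02  2.28520965e-02  1.49075021e+01] [ 0.17791095 -0.13710499  0.54065432]
```

>>> step_arm([
  [0,0,0,0,1.5,3.6,0.7],
  [0,0,0,0,0,0,0.4],
  [0,0,0,0,0,0,0.2],
  [0,0,0,0,0,0,0.1],
  [0,0,0,0,0,0,0],
  [0,0,0,0,0,0,0],
  [0,0,0,0,0,0,0],
  [0,0,0,0,0,0,0],
], force=40)

```text
time_s: 5.3
ee_pos: [459.3, -337.3, 14.4]
ee_rot: [180.0, -0.0, 14.9]
force: [0.2, -0.5, 0.6]
gripper_width: 15.5
gripper_force: 40.0
```

>>> step_arm([
  [0,0,0,0,0,-8,0],
  [0,0,0,0,0,-18,0],
  [0,0,0,0,0,-24,0],
  [0,0,0,0,0,-24,0],
  [0,0,0,0,0,-24,0],
  [0,0,0,0,0,-24,0],
  [0,0,0,0,0,-14,0],
  [0,0,0,0,0,0,0],
])

```text
time_s: 6.3
ee_pos: [459.7, -337.6, 151.3]
ee_rot: [179.9, -0.1, 14.9]
force: [0.0, 0.1, -1.7]
gripper_width: 16.0
gripper_force: 40.0
```

```bash
python3 - <<'E'
from h import *
f=grab("wrist","w4"); s=state(); print(s["ee_pos"],s["ee_rot"],s["gripper_width"],s["gripper_force"])
T=np.array(f["tool_from_camera"])
for n,z in(("z0",0),("top",-18)):
  F=200/np.tan(np.radians(f["fovy"])/2); c=np.linalg.inv(T)@[0,0,z,1]; print(n,c[0]/c[2]*F+f["cx"],c[1]/c[2]*F+f["cy"])
im=f["image"][160:330,220:420]
cv2.imwrite("pics/c4.png",np.clip((cv2.resize(im,None,fx=3.5,fy=3.5,interpolation=cv2.INTER_CUBIC)/255.)**.6*255,0,255).astype(np.uint8))
E
```

```text
[ 459.12996263 -337.16208393  150.29780117] [1.79993233e+02 1.49231296e-04 1.48855379e+01] 15.500291047560506 39.99912409730314
z0 320.7476149587106 252.3853358395057
top 320.61955337972864 268.32562765478656
```

View pics/c4.png

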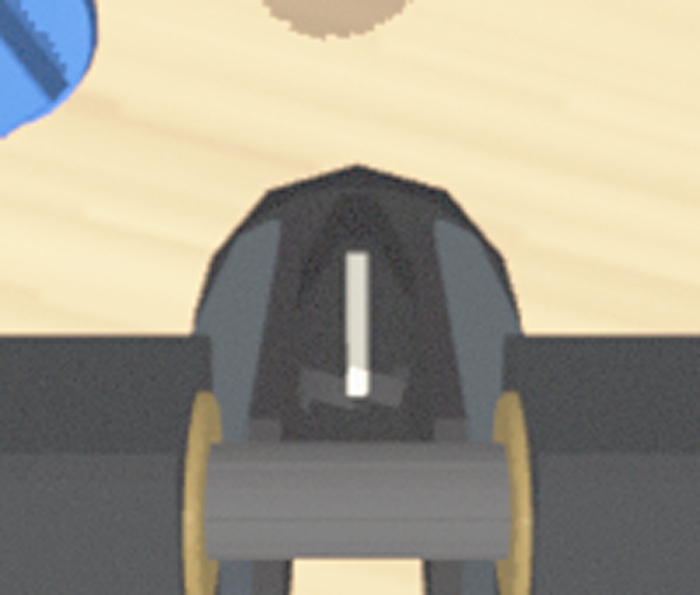

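The knob is held straight, its line running from (357,397) to (357,252). I'll work out its offset in the tool frame and the next move.

```bash
python3 - <<'E'
from h import *
f=load("w3"); d=np.array([np.cos(np.radians(14.6)),np.sin(np.radians(14.6))])
q=lambda x,y,z:onz(f,252+x/6-.42,121+y/6-.42,z)[:2]
print("rear->centre",q(396,526,32)+22*d,"line start",q(397,348,32),"line end",q(397,180,32),"skirt front edge z32nose",q(399,133,12)-25*d,"skirt",q(396.5,327,12))
f=load("w4"); T=np.array(f["tool_from_camera"]);F=200/np.tan(np.radians(f["fovy"])/2)
def tl(u,v,z):
    r=T[:3,:3]@[(u-f["cx"])/F,(v-f["cy"])/F,1]; return T[:3,3]+r*(z-T[2,3])/r[2]
for n,x,y in(("start",357,397),("end",357,252)): print(n,tl(220+x/3.5-.36,160+y/3.5-.36,-17.6).round(1))
# skirt front edge visible at 165
print("skirt front",tl(220+357/3.5-.36,160+165/3.5-.36,2.4).round(1),"nose?")
s=state(); t=np.array([489.5,-55.1]); a=np.radians(-2.5); x=np.array([np.cos(a),np.sin(a)])
print("TCP goal if knob offset 0",t, s["ee_pos"], s["qpos"])
E
```

```text
rear->centre [ 455.95941107 -338.18424797] line start [ 457.10508771 -338.08360338] line end [ 477.31583181 -332.87902592] skirt front edge z32nose [ 456.30431328 -338.43394149] skirt [ 455.51344989 -338.2286015 ]
start [ -2.7   0.5 -17.6]
end [ 18.2   0.5 -17.6]
skirt front [23.9  0.5  2.4] nose?
TCP goal if knob offset 0 [489.5 -55.1] [ 459.12996263 -337.16208393  150.29780117] [-3.74459885e+01  2.05267102e+01  9.59652630e+01 -4.75248858e-03
  6.35027618e+01  3.76705937e+01]
```

Allowing for the skirt's bottom rim being the visible outline, the knob axis sits about 4 mm behind the TCP in tool x, with yaw aligned. I'll turn -17.4° and move over the shaft.

>>> step_arm([
  [0,0,8.7,0,0,0,0],
  [0,0,8.7,0,0,0,0],
  [0,0,0,3.1,-40,0,0],
  [0,0,0,3.1,-40,0,0],
  [0,0,0,3.1,-40,0,0],
  [0,0,0,3.1,-40,0,0],
  [0,0,0,3.1,-40,0,0],
  [0,0,0,3.1,-40,0,0],
])

```text
time_s: 7.35
ee_pos: [487.6, -96.9, 149.1]
ee_rot: [-180.0, 0.1, -2.5]
force: [0.5, 0.5, -0.3]
gripper_width: 15.8
gripper_force: 40.0
```

>>> step_arm([
  [0,0,0,3.4,-23.4,0,0],
  [0,0,0,0,-20,0,0],
  [0,0,0,0,0,8,0],
  [0,0,0,0,0,8,0],
  [0,0,0,0,0,0,0],
  [0,0,0,0,0,0,0],
  [0,0,0,0,0,0,0],
  [0,0,0,0,0,0,0],
], force=40)

```text
time_s: 8.35
ee_pos: [493.8, -55.3, 134.6]
ee_rot: [180.0, -0.0, -2.5]
force: [-0.6, 0.2, -0.8]
gripper_width: 15.6
gripper_force: 40.0
```

```bash
python3 - <<'E'
from h import *
f=grab("wrist","w5")
for i in range(3): grab_frame("top"); s=state(); print(s["ee_pos"].round(2),s["ee_rot"].round(2),s["force"].round(1),s["gripper_width"])
# line check
T=np.array(f["tool_from_camera"]);F=200/np.tan(np.radians(f["fovy"])/2)
im=f["image"][200:300,290:350]; hsv=cv2.cvtColor(im,cv2.COLOR_BGR2HSV); m=((hsv[...,1]<40)&(hsv[...,2]>120)).astype(np.uint8)
for c in cv2.findContours(m,0,2)[0]:
  if cv2.contourArea(c)>20: print(cv2.boundingRect(c+[290,200]))
E
```

```text
[493.73 -55.16 134.5 ] [ 1.7999e+02 -2.0000e-02 -2.5200e+00] [ 0.8 -0.3  0. ] 15.597242966077069
[493.71 -55.14 134.46] [ 1.7999e+02 -2.0000e-02 -2.5200e+00] [-0.6 -0.1 -0.4] 15.961654231979278
[493.68 -55.11 134.44] [ 1.7999e+02 -1.0000e-02 -2.5200e+00] [-0.1 -0.5 -0.6] 15.707282523145915
(319, 233, 5, 40)
```

>>> step_arm([
  [0,0,0,0,0,4,0],
  [0,0,0,0,0,4,0],
  [0,0,0,0,0,2,0],
  [0,0,0,0,0,2,0],
  [0,0,0,0,0,1,0],
  [0,0,0,0,0,1,0],
  [0,0,0,0,0,1,0],
  [0,0,0,0,0,1,0],
])

```text
time_s: 9.55
ee_pos: [493.7, -55.1, 118.7]
ee_rot: [180.0, -0.0, -2.5]
force: [-1.7, 1.0, 3.4]
gripper_width: 15.7
gripper_force: 40.0
```

>>> step_arm([
  [0,0,0,0,0,1,0],
  [0,0,0,0,0,0,0],
  [0,0,0,0,0,1,0],
  [0,0,0,0,0,0,0],
  [0,0,0,0,0,1,0],
  [0,0,0,0,0,0,0],
  [0,0,0,0,0,0,0],
  [0,0,0,0,0,0,0],
])

```text
time_s: 10.55
ee_pos: [493.1, -54.9, 114.8]
ee_rot: [-180.0, 0.1, -2.5]
force: [-0.5, 1.2, -0.4]
gripper_width: 15.6
gripper_force: 40.0
```

The force has dropped, so the knob is sliding on. Next I'll push to home, then press.

>>> step_arm([
  [0,0,0,0,0,1,0],
  [0,0,0,0,0,0,0],
  [0,0,0,0,0,1,0],
  [0,0,0,0,0,0,0],
  [0,0,0,0,0,1,0],
  [0,0,0,0,0,0,0],
  [0,0,0,0,0,0,0],
  [0,0,0,0,0,0,0],
])

```text
time_s: 11.55
ee_pos: [493.3, -55.0, 112.3]
ee_rot: [-180.0, 0.0, -2.5]
force: [-3.6, 2.8, 2.1]
gripper_width: 15.7
gripper_force: 40.0
```

>>> step_arm([
  [0,0,0,0,0,1,0],
  [0,0,0,0,0,0,0],
  [0,0,0,0,0,1,0],
  [0,0,0,0,0,0,0],
  [0,0,0,0,0,1,0],
  [0,0,0,0,0,0,0],
  [0,0,0,0,0,0,0],
  [0,0,0,0,0,0,0],
], force=55)

```text
time_s: 12.55
ee_pos: [493.3, -55.0, 109.7]
ee_rot: [-180.0, 0.0, -2.5]
force: [-5.0, 3.1, 6.0]
gripper_width: 15.6
gripper_force: 55.0
```

>>> step_arm([
  [0,0,0,-0.4,-0.3,0,0],
  [0,0,0,0,0,1,0],
  [0,0,0,0,0,0,0],
  [0,0,0,0,0,1,0],
  [0,0,0,0,0,0,0],
  [0,0,0,0,0,0.5,0],
  [0,0,0,0,0,0,0],
  [0,0,0,0,0,0,0],
])

```text
time_s: 13.55
ee_pos: [493.3, -54.9, 107.6]
ee_rot: [180.0, -0.0, -2.5]
force: [-5.6, 2.1, 7.9]
gripper_width: 15.3
gripper_force: 55.0
```

>>> step_arm([
  [0,0,0,-0.5,-0.2,0.5,0],
  [0,0,0,0,0,0,0],
  [0,0,0,0,0,0.5,0],
  [0,0,0,0,0,0,0],
  [0,0,0,0,0,0.5,0],
  [0,0,0,0,0,0,0],
  [0,0,0,0,0,0,0],
  [0,0,0,0,0,0,0],
])

```text
time_s: 14.55
ee_pos: [493.3, -54.9, 107.1]
ee_rot: [180.0, -0.1, -2.5]
force: [-6.5, 1.6, 14.0]
gripper_width: 15.3
gripper_force: 55.0
```

>>> step_arm([
  [0,0,0,0,0,0.5,0],
  [0,0,0,0,0,0,0],
  [0,0,0,0,0,0,0],
  [0,0,0,0,0,0,0],
  [0,0,0,0,0,0,0],
  [0,0,0,0,0,0,0],
  [0,0,0,0,0,0,0],
  [0,0,0,0,0,0,0],
])

```text
time_s: 15.55
ee_pos: [493.3, -54.9, 107.0]
ee_rot: [180.0, -0.1, -2.5]
force: [-6.7, 2.6, 15.3]
gripper_width: 15.9
gripper_force: 55.0
```

```bash
python3 - <<'E'
from h import *
f=grab("wrist","w6"); s=state(); print(s["ee_pos"],s["force"],s["torque"],s["gripper_width"])
im=f["image"][130:330,180:460]
cv2.imwrite("pics/c6.png",np.clip((cv2.resize(im,None,fx=2.8,fy=2.8,interpolation=cv2.INTER_CUBIC)/255.)**.6*255,0,255).astype(np.uint8))
im=f["image"][200:300,290:350]; hsv=cv2.cvtColor(im,cv2.COLOR_BGR2HSV); m=((hsv[...,1]<40)&(hsv[...,2]>120)).astype(np.uint8)
for c in cv2.findContours(m,0,2)[0]:
  if cv2.contourArea(c)>20: print(cv2.boundingRect(c+[290,200]))
E
```

```text
[493.34642078 -54.93772912 107.04537048] [-7.48447367  2.21923252 15.6639876 ] [ 0.44074095  1.42674808 -0.02133854] 15.390079232663355
(319, 233, 5, 40)
```

View pics/c6.png

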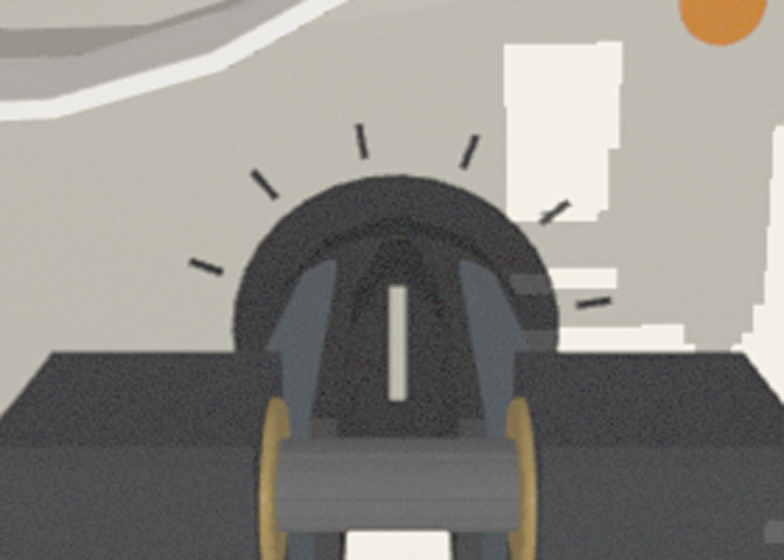

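The picture shows the knob seated on the dial. Its line is at the same pixels (319, 233–273) as before insertion, so it has not slipped in the grip. TCP height (107.0) and the 15 N reaction match the bottom stop.

```bash
python3 -c "
from workcell import *
print(job_done())"
```

```text
the job is handed in; nothing more can be done
None
```

The knob is on the shaft with its D-hole matched to the flat. The fingers are still pressing it fully in at about 15 N, and the job is handed in at roughly 15.6 s.

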